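Click the tin stop into its catch and lock it before driving off

TASK

Stow the tins for the drive: with a fingertip, push the sliding stop along the tray from its free side, towards the two tins, until its spring pin drops into the gap of the catch clip on the tray's edge, and stop there without forcing it past. Then press the round lock button on top of the stop all the way down. Only push and press: keep off the stop's rubber face on the tins' side, do not pinch or lift anything, and leave the tins and the other things standing where they are.

Things in the scene. Friction and masses are not known exactly. Their poses are not given: they have to be found in the camera images.
- tray: Fixed grey metal stowage tray on the worktop, 108 x 450 x 24 mm. Origin: centre of its underside; y runs along the tray towards the tins' end, x across it, z up. Floor 6 mm thick, a 6 mm wide lip along each long side, top of the lips 24 mm above the worktop; open at the -y end.
- stop: Grey sliding stop, a block 92 mm across the tray (x), 42 mm along it (y), top 48 mm above the worktop, axes of the tray. Slides only along the tray, friction about 1 N. Origin: under its middle, 6 mm above the worktop. Push on its ribbed free face at y = -21 mm, towards +y. An ear on its -x side overhangs the lip and carries the pin. At the catch it is still 7 mm short of the first tin.
- push (a point): Centre of the stop's ribbed free (-y) face, 32 mm above the worktop; the face is 40 mm high and 92 mm wide. The point has the tray's axes: push towards its +y.
- stop_face: Black rubber plate 4 mm thick, 92 mm wide, 42 mm high, on the tins' side (+y) of the stop; not to be touched by the fingers. Origin: at its foot, in the middle.
- pin (a joint): Lift of the stop's upright spring pin (steel, 8 mm thick, round tip, mushroom head on top of the ear), m: 0 fully down (on the plain lip and in the catch's gap), about 0.0025 on top of the catch's first hump and 0.005 on its second. The spring presses down with 6 N.
- pin_at (a point): Point of the stop on the pin's axis, 1 mm above the top of the lip (the pin's tip when down); has the tray's axes. It is at the middle of the stop along y.
- catch: Fixed steel clip on the tray's -x lip, 42 mm long (its place varies): a low hump (3.5 mm, 9 mm before the gap), a gap for the pin, a steep hump (6 mm, 9 mm after). Origin: lip's top (z 24 mm), middle of the gap; tray's axes. Push 1 N, 6 N over the low hump, a dip in the gap, then a steep rise; 18 N would force the second hump. A push of 8 to 12 N rests in the gap and the stop stays.
- lock (a joint): Lock button's travel, m: 0 up, 0.007 fully pressed. It moves straight down against about 3 N of friction and stays where it is left.
- lock_top (a point): Centre of the top of the lock button, a black disc 30 mm across in the middle of the stop's top; 58 mm above the worktop when up (10 mm above the stop's top), 51 mm when pressed.
- tin_1: Loose food tin 58 mm wide, 72 mm high, standing in the tray beyond the catch, nearest the stop. Origin: centre of its underside.
- tin_2: Loose wide food tin 75 mm wide, 58 mm high, standing in the tray behind tin_1. Origin: centre of its underside.
- end_plate: Fixed grey metal plate 94 x 6 x 44 mm upright across the tray behind the tins. Origin: its foot.
- candle_1: Loose tea light, 38 mm wide, 15 mm high, on the worktop in front of the tray. Bystander.
- matchbox: Loose matchbox, 36 x 60 x 13 mm, on the worktop in front of the tray. Bystander.
- tape_1: Loose roll of black tape, 62 mm wide, 19 mm high, on the worktop behind the tray. Bystander.

How it is judged:
On the way, in this order (a step that is already met when the one before it is completed fails the run):
1. the stop's pin has dropped into the catch's gap and the stop has come to rest (y of pin_at in the frame of catch between -0.003 and 0.003 m and value of joint pin below 0.0015 m and linear speed of stop below 0.01 m/s), for 0.2 s.
2. the lock button is pressed all the way down (value of joint lock above 0.006 m), for 0.1 s.
At the end, for the whole second after the job is handed in: The stop rests with its pin in the gap of the catch (within 3 mm of the gap's middle along the tray, pin lifted less than 1.5 mm), the lock button is down (at least 5.5 of its 7 mm), and both tins stand upright within 8 mm of where they began (all of step 1 and value of joint lock above 0.0055 m and angle between each of tin_1, tin_2's own z axis and vertical below 0.1 rad and distance of each of tin_1, tin_2 from where it was at the start of the episode below 0.008 m); the robot touches nothing.
It fails at once if the stop is forced past the catch (pin more than 6 mm beyond the gap's middle) (y of pin_at in the frame of catch above 0.006 m).
It fails at once if the fingers touch the stop's rubber face on the tins' side (pinching or pulling the stop) (contact force between the fingers and stop_face above 1 N).
It fails at once if a tin is moved more than 15 mm or lifted (distance of any of tin_1, tin_2 from where it was at the start of the episode above 0.015 m).
It fails at once if the tea light, the matchbox or the tape is moved more than 20 mm or lifted (distance of any of candle_1, matchbox, tape_1 from where it was at the start of the episode above 0.02 m).
It also fails if it takes over 42 s, if anything falls off the work surface, if the arm or the gripper's body presses on something with over 40 N, if the wrist force passes 120 N, or if a joint passes its speed limit or range.

ROBOT

A 7-joint arm with a two-finger parallel gripper is mounted at the origin on a cart in front of the work surface, level with it; the furniture and walls round the work are solid. World frame = base frame: x ahead of the robot, y to its left, z up, the work surface at z = 0. Lengths are in m, angles in rad, forces in N, time in s.
With the tool pointing down it reaches from about 0.425 to 0.925 m from the base axis. Payload 6.8 kg.
Tool frame: the origin (TCP) lies at the very end of the fingers, on their centre line; the grasp point (between the pads) lies 19 mm behind it; z points along the fingers, y is the line along which they close (so a half turn about z gives the same grasp; the last joint's range is limited). The gripper opens to 88 mm and grips with 3 to 60 N. Pads are 20 mm wide; open, the fingers measure 115 mm over their backs; the gripper's body (75 mm by 178 mm) begins 61 mm behind the grasp point.
Start: joints at [1.194, 0.477, 0.022, 1.555, -0.011, 1.109, -0.083], TCP at [0.179, -0.651, 0.223] pointing down, gripper open.
Joint ranges: [-2.96, 2.96], [-0.34, 2.1], [-1.41, 1.46], [0.24, 2.44], [-1.37, 4.51], [0.17, 1.92], [-2.96, 2.96]. Speed limits (rad/s): [2.39, 2.39, 3.14, 3.14, 3.14, 3.14, 3.14].

INTERFACE

Orientations are given as a rotation vector (axis times angle).
In Python, from cell import status, optics, job gives the robot as it stands.
- The arm moves only by the tool servo_tool, never from a script. Its argument "motion" is a list that holds one entry, the list of rows, each a list of 7 numbers: the turn, a rotation vector about the tool's x, y, z in rad, then the shift along the tool's x, y, z in mm, then the opening, from -1 (shut) to 1 (fully open). A call has 1 to 8 rows; each row is the pose to reach, as a shift and turn from the pose commanded when the call began, along the tool's axes at that moment; what a row does not reach only later rows make up. A row lasts 1/8 s, in which the tool goes at most 62.5 mm and 10.7 degrees, less where a joint would pass 70% of its speed; a pose out of reach is approached as far as the arm can. A call with a gripper value outside its range is refused whole. The fingers move at their own pace and stop on an object; the grip force is fixed at half the most. Time passes only in rows, so rows that repeat a pose let the fingers close. It gives the time, the measured TCP pose, the force, the opening and the grip force at its end, in the units of the state.
- status.state(): the state, without advancing time (a new reading comes with each control period).
- optics.get_image(name): name is "side" or "top" or "wrist"; returns (picture, depth): 384x512x3 uint8, blue, green, red; 384x512 float32, m along the optical axis (not along the pixel's ray), 0 where there is no reading.
- optics.calibration(name): a dict with "mtx" (3x3 intrinsics, pixels), "xyz" and "rotation" of the camera in the world. Camera axes: x right, y down, z forward; pixel columns grow to the right and rows downward; lengths in m; the calibration is good to about 2 mm. A picture is of the moment at which its call begins: read the wrist's pose just before it. calibration takes no time and is no camera call; for the wrist camera it gives the pose at the moment of the call.
- job.close_job(): hands the job in; it is judged then, once.
The state is a dict: "t": time; "joint_pos": joint angles; "dq": joint speeds; "effort": joint torques, N m; "position": TCP position; "orientation": TCP orientation; "contact_force": force on the tool from outside, world axes, zero at the start; "moment": the same for the moment, N m; "opening": finger opening in m; "finger_force": force on a finger pad.
Only numpy, scipy, OpenCV 4.12 (cv2) and the standard library are available. Lean on these libraries where they do the work, as an engineer would, in place of code of your own. Each camera call takes 0.05 s, during which the arm holds its last target. There are 200 camera calls.

## Working session

There is one attempt and no reset: what is moved stays moved. The work goes in short steps, Python scripts to look and compute and a tool call to move; the robot and the scene stay as the last step left them, time stands still between calls to the robot, and variables do not carry over. Pictures are saved under pics/ and viewed, at most 10 in all, crops included, and the job is handed in when it is done.

Besides the shell and the picture viewer there is one more tool, called after "Emit:" by a JSON object that holds its "method" and its "body". servo_tool: Moves the arm, as the interface text tells. Its arguments: {"type":"object","properties":{"motion":{"type":"array","items":{"type":"array","items":{"type":"array","items":{"type":"number"}}}}},"required":["motion"]}

```bash
mkdir -p pics
cat > h.py <<'E'
from cell import status, optics, job
import numpy as np, cv2
from scipy.spatial.transform import Rotation as R
def rot(c):
    r=np.array(c["rotation"],float)
    return r if r.shape==(3,3) else R.from_rotvec(r).as_matrix()
def world(c,d):
    v,u=np.mgrid[:d.shape[0],:d.shape[1]]
    p=np.stack([u,v,np.ones_like(u)],-1)@np.linalg.inv(np.array(c["mtx"])).T*d[...,None]
    return p@rot(c).T+np.array(c["xyz"])
E
python3 - <<'E'
from h import *
s=status.state();print({k:np.round(s[k],3).tolist() for k in s})
for n in("side","top"):
    c=optics.calibration(n);print(n,c)
    im,d=optics.get_image(n);cv2.imwrite(f"pics/{n}0.png",im);np.savez(f"{n}0.npz",im=im,d=d)
E
```

```text
{'t': 0.0, 'joint_pos': [1.194, 0.478, 0.022, 1.556, -0.011, 1.109, -0.083], 'dq': [0.001, 0.001, 0.001, 0.0, 0.0, -0.001, -0.001], 'effort': [0.0, -58.286, 1.535, -27.262, -0.054, 0.017, 0.0], 'position': [0.179, -0.65, 0.222], 'orientation': [-3.111, -0.421, 0.001], 'contact_force': [-0.371, -0.036, -0.442], 'moment': [0.041, 0.025, 0.028], 'finger_force': 0.0, 'opening': 0.088}
side {'mtx': array([[461.01851506,   0.        , 237.29707201],
       [  0.        , 461.01851506, 193.53519439],
       [  0.        ,   0.        ,   1.        ]]), 'xyz': array([-0.11820242,  0.16857674,  0.79449686]), 'rotation': array([-1.6310444 ,  1.98059192, -0.76330649])}
top {'mtx': array([[445.07989397,   0.        , 260.10261067],
       [  0.        , 445.07989397, 189.95329125],
       [  0.        ,   0.        ,   1.        ]]), 'xyz': array([0.39906966, 0.02787564, 0.90342883]), 'rotation': array([-2.25320611,  1.94310707, -0.20276492])}
```

View pics/top0.png

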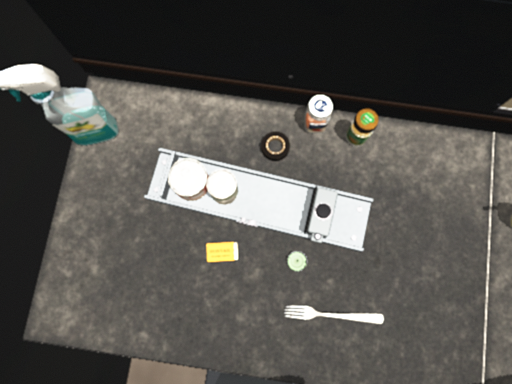

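View pics/side0.png

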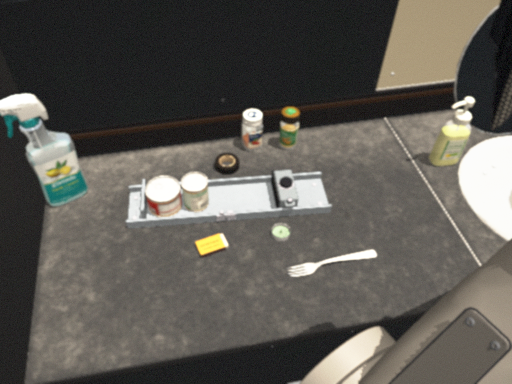

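The top view shows the stop near (322,212), its button at (323,211), the pin ear at (317,238) and the catch on the front lip near (247,221). The tins are at (188,179) and (222,186). Bystanders: candle (297,261), matchbox (222,252), tape (275,145).

Run:
```python
from h import *
z=np.load("top0.npz");im,d=z["im"],z["d"];c=optics.calibration("top")
P=world(c,d)
def ray(u,v,h):
    r=rot(c)@np.linalg.inv(c["mtx"])@[u,v,1];o=np.array(c["xyz"]);return o+r*(h-o[2])/r[2]
for n,u,v,h in[("button",323,211,.058),("catch",247,221,.026),("pin",317,238,.05),("candle",297,261,.015),("tape",275,145,.019),("c1",160,151,.024),("c2",372,198,.024),("c3",363,247,.024),("c4",147,198,.024)]:
    print(n,np.round(ray(u,v,h),4),np.round(P[v,u],4))
# lips: height band
box=np.zeros(d.shape,bool);box[140:255,140:380]=1
m=box&(P[...,2]>.019)&(P[...,2]<.029)
q=P[m][:,:2].astype(np.float32);r=cv2.minAreaRect(q*1000);print(m.sum(),r)
m=box&(P[...,2]>.044)&(P[...,2]<.052);m[:,:290]=0
r=cv2.minAreaRect((P[m][:,:2]*1000).astype(np.float32));print("stop",m.sum(),r)
m=box&(P[...,2]>.054)&(P[...,2]<.063);m[:,:290]=0
print("btn",m.sum(),P[m].mean(0) if m.sum() else 0)
cv2.imwrite("pics/crop.png",cv2.resize(im[180:255,225:380],None,fx=5,fy=5,interpolation=cv2.INTER_CUBIC))
```

```text
button [ 0.5535 -0.0703  0.058 ] [ 0.554  -0.0706  0.0555]
catch [0.5172 0.0729 0.026 ] [0.5178 0.0731 0.0221]
pin [ 0.5013 -0.066   0.05  ] [ 0.5015 -0.0662  0.0483]
candle [ 0.4546 -0.0363  0.015 ] [ 0.4551 -0.0369  0.0067]
tape [0.6838 0.0401 0.019 ] [ 6.899e-01  4.040e-02 -2.000e-04]
c1 [0.6347 0.2725 0.024 ] [0.6381 0.2761 0.0111]
c2 [ 0.6005 -0.1686  0.024 ] [ 0.6005 -0.1686  0.0238]
c3 [ 0.5001 -0.1604  0.024 ] [ 0.5031 -0.166  -0.002 ]
c4 [0.534  0.2793 0.024 ] [0.5358 0.2827 0.0122]
1554 ((624.3062744140625, 52.76158142089844), (450.06768798828125, 224.2852020263672), 85.15109252929688)
stop 912 ((549.940185546875, -68.4279556274414), (46.46533203125, 104.60882568359375), 84.5365982055664)
btn 191 [ 0.55382425 -0.07091808  0.05740437]
```

View pics/crop.png

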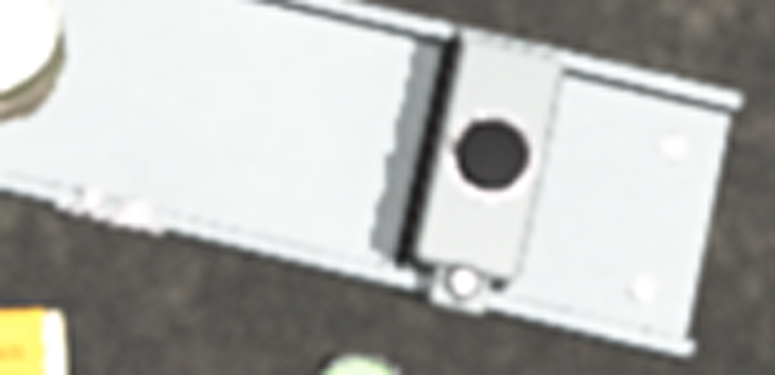

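The crop shows the catch spanning about crop x 58–160 on the front lip (full-image pixels 237–257, row 220). The pin head is at crop (463,281). I'll check the soap bottle's position and height before planning the approach.

Run:
```python
from h import *
z=np.load("side0.npz");c=optics.calibration("side");P=world(c,z["d"])
for n,u,v in[("soap",455,140),("soaptop",463,103),("soapbase",445,162),("can",252,113),("jar",290,112),("tap",490,60),("basin",490,180)]:print(n,np.round(P[v,u],3))
Rm=R.from_rotvec(status.state()["orientation"]).as_matrix()
p=np.array(status.state()["position"])
ey=np.array([.0795,.9968,0])  # tray +y
tgt=np.array([.5538,-.0709,0])-ey*.075
def plan(t,Rm,p):return np.round(Rm.T@(t-p)*1000,1)
T=np.column_stack([ey,np.cross([0,0,-1],ey),[0,0,-1]])
print("turn",R.from_matrix(Rm.T@T).as_rotvec())
print("tgt",tgt)
for f in (0,.5,1):
    t=tgt.copy();t[2]=.2;print(plan(t*f+p*(1-f),Rm,p))
```

```text
soap [ 0.58  -0.478  0.087]
soaptop [ 0.595 -0.47   0.182]
soapbase [ 0.581 -0.479  0.016]
can [ 0.758 -0.036  0.096]
jar [ 0.732 -0.124  0.106]
tap [ 0.69  -0.576  0.218]
basin [ 0.518 -0.568 -0.   ]
turn [-1.44535771e-03 -8.63292437e-04 -1.22241541e+00]
tgt [ 0.5478375 -0.14566    0.       ]
[0. 0. 0.]
[ 244.7 -194.3   11.2]
[ 489.5 -388.5   22.4]
```

Emit:
{"method": "servo_tool", "body": {"motion": [[[0,0,-0.08,30,-24,0,-1],[0,0,-0.2,75,-60,3,-1],[0,0,-0.34,125,-100,6,-1],[0,0,-0.49,180,-143,8,-1],[0,0,-0.63,235,-186,11,-1],[0,0,-0.78,290,-230,13,-1],[0,0,-0.93,345,-274,16,-1],[0,0,-1.0,375,-298,17,-1]]]}}

```text
t: 1.1
position: [0.4575, -0.2688, 0.2057]
orientation: [-2.528, -1.866, 0.0]
contact_force: [-0.0, -0.7, 0.0]
opening: 0.0111
finger_force: 0.0
```

```bash
cat >> h.py <<'E'
ey=np.array([.0795,.9968,0]); C0=np.array([.5538,-.0709,0])
T=np.column_stack([ey,np.cross([0,0,-1],ey),[0,0,-1]])
def go(along,z,across=0.):
    s=status.state();Rm=R.from_rotvec(s["orientation"]).as_matrix();p=np.array(s["position"])
    t=C0+ey*along+np.array([ey[1],-ey[0],0])*across;t[2]=z
    print("t",round(s["t"],2),"pos",p.round(4),"F",np.round(s["contact_force"],2),"turn",R.from_matrix(Rm.T@T).as_rotvec().round(4),"shift",(Rm.T@(t-p)*1000).round(1),"along",((p-C0)@ey).round(4),"open",s["opening"])
E
python3 -c "
from h import *
go(-.075,.15)"
```

```text
t 1.1 pos [ 0.4575 -0.2688  0.2057] F [-0.04 -0.71  0.03] turn [-2.000e-04  1.000e-04 -2.196e-01] shift [144.4  50.   55.7] along -0.205 open 0.011112995971169418
```

Emit:
{"method": "servo_tool", "body": {"motion": [[[0,0,-0.06,36,12,14,-1],[0,0,-0.13,85,30,32,-1],[0,0,-0.19,125,43,48,-1],[0,0,-0.22,144,50,56,-1],[0,0,-0.22,144,50,56,-1]]]}}

```text
t: 1.72
position: [0.5473, -0.1472, 0.1493]
orientation: [-2.308, -2.129, 0.001]
contact_force: [-0.1, -0.4, 0.1]
opening: 0.0006
finger_force: 0.0
```

```bash
python3 -c "
from h import *
go(-.075,.03)
c=optics.calibration('wrist');im,d=optics.get_image('wrist');cv2.imwrite('pics/w1.png',im);np.savez('w1.npz',im=im,d=d,x=c['xyz'],r=c['rotation'],m=c['mtx'])
print(c)"
```

```text
t 1.73 pos [ 0.5473 -0.1472  0.1493] F [-0.09 -0.38  0.09] turn [-0.0013 -0.0004 -0.001 ] shift [  1.6   0.5 119.3] along -0.0766 open 0.0005711389219169614
{'mtx': array([[279.06638061,   0.        , 257.30651718],
       [  0.        , 279.06638061, 186.95053201],
       [  0.        ,   0.        ,   1.        ]]), 'xyz': array([ 0.5526881 , -0.06423477,  0.31245926]), 'rotation': array([ 2.83330743, -0.11437569, -0.01795551])}
```

View pics/w1.png

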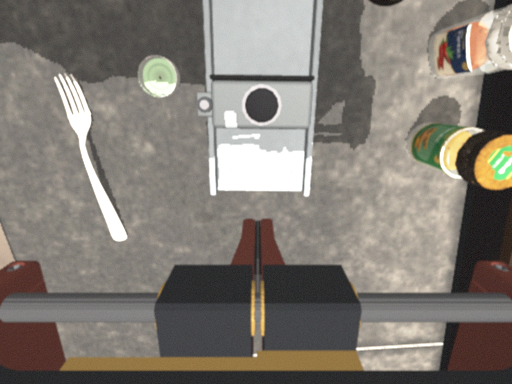

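The wrist view shows the fingertips at (258,220), in line with the button at (262,104). The pin head is at (205,104) and the way down behind the stop is clear. Next I descend.

Emit:
{"method": "servo_tool", "body": {"motion": [[[0,0,0,0,0,30,-1],[0,0,0,0,0,75,-1],[0,0,0,1,0,110,-1],[0,0,0,1,0,122,-1],[0,0,0,1,0,122,-1]]]}}

```text
t: 2.4
position: [0.5472, -0.1483, 0.0282]
orientation: [2.313, 2.126, -0.001]
contact_force: [-0.8, -0.2, -0.2]
opening: 0.0004
finger_force: 0.0
```

```bash
python3 -c "
from h import *
z=np.load('w1.npz');c={'mtx':z['m'],'xyz':z['x'],'rotation':z['r']}
def ray(u,v,h):
    r=rot(c)@np.linalg.inv(c['mtx'])@[u,v,1];o=np.array(c['xyz']);return o+r*(h-o[2])/r[2]
for a in[(262,104,.058),(262,128,.047),(205,104,.056),(214,193,.024),(307,193,.024),(213,10,.024),(319,10,.024)]:print(a,ray(*a).round(4))
go(-.037,.028)"
```

```text
(262, 104, 0.058) [ 0.5564 -0.0689  0.058 ]
(262, 128, 0.047) [ 0.5549 -0.0906  0.047 ]
(205, 104, 0.056) [ 0.5063 -0.0649  0.056 ]
(214, 193, 0.024) [ 0.4976 -0.1582  0.024 ]
(307, 193, 0.024) [ 0.5988 -0.1664  0.024 ]
(213, 10, 0.024) [0.5189 0.0152 0.024 ]
(319, 10, 0.024) [0.6143 0.0074 0.024 ]
t 2.4 pos [ 0.5472 -0.1483  0.0282] F [-0.81 -0.25 -0.22] turn [-0.0004  0.0007 -0.0044] shift [40.7  0.3  0.2] along -0.0777 open 0.00044384015508105356
```

Emit:
{"method": "servo_tool", "body": {"motion": [[[0,0,0,15,0,0,-1],[0,0,0,30,0,0,-1],[0,0,0,40,0,0,-1],[0,0,0,46,0,0,-1],[0,0,0,53,0,0,-1],[0,0,0,62,0,0,-1],[0,0,0,72,0,0,-1],[0,0,0,82,0,0,-1]]]}}

```text
t: 3.4
position: [0.5544, -0.0645, 0.0279]
orientation: [2.311, 2.128, 0.0]
contact_force: [1.1, -0.9, 0.4]
opening: 0.0007
finger_force: 0.7
```

Emit:
{"method": "servo_tool", "body": {"motion": [[[0,0,0,10,0,0,-1],[0,0,0,20,0,0,-1],[0,0,0,30,0,0,-1],[0,0,0,40,0,0,-1],[0,0,0,50,0,0,-1],[0,0,0,57,0,0,-1],[0,0,0,62,0,0,-1],[0,0,0,62,0,0,-1]]]}}

```text
t: 4.4
position: [0.559, -0.0027, 0.0278]
orientation: [-2.309, -2.129, 0.0]
contact_force: [-0.1, -0.1, 0.2]
opening: 0.0006
finger_force: 0.0
```

```bash
python3 -c "
from h import *
go(.109,.028)
c=optics.calibration('wrist');im,d=optics.get_image('wrist');cv2.imwrite('pics/w2.png',cv2.resize(im[0:150,150:350],None,fx=4,fy=4,interpolation=cv2.INTER_CUBIC));np.savez('w2.npz',im=im,d=d,x=c['xyz'],r=c['rotation'],m=c['mtx'])"
```

```text
t 4.4 pos [ 0.559  -0.0027  0.0278] F [-0.09 -0.11  0.2 ] turn [-0.0005 -0.0003 -0.0017] shift [40.6  0.1 -0.1] along 0.0684 open 0.0006128519796971912
```

View pics/w2.png

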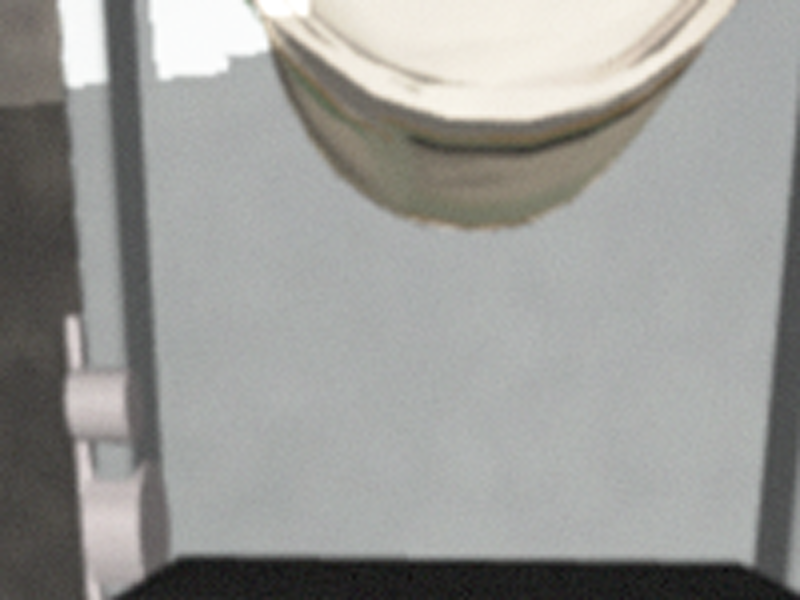

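The crop shows the steep hump at y≈370–440 and the low hump at y≈470–590, with the gap near (115,453). The stop's rubber top edge is at y≈558, and the tin's foot is at (475,225).

```bash
python3 -c "
from h import *
z=np.load('w2.npz');c={'mtx':z['m'],'xyz':z['x'],'rotation':z['r']}
def ray(n,u,v,h):
    r=rot(c)@np.linalg.inv(c['mtx'])@[150+u/4,v/4,1];o=np.array(c['xyz']);p=o+r*(h-o[2])/r[2];print(n,p.round(4),'along',((p-C0)@ey).round(4))
ray('gap',112,454,.024);ray('catch far end',72,315,.025);ray('rubber far top',450,559,.048);ray('tin foot',475,227,.006)
ray('hump2 top',98,405,.030)
s=status.state();print(s['t'],s['contact_force'])
"
```

```text
gap [0.518  0.0759 0.024 ] along 0.1435
catch far end [0.5158 0.0949 0.025 ] along 0.1622
rubber far top [0.5654 0.0602 0.048 ] along 0.1316
tin foot [0.5733 0.1039 0.006 ] along 0.1758
hump2 top [0.5188 0.0827 0.03  ] along 0.1503
4.45 [-0.207533    0.17683548  0.24642253]
```

Emit:
{"method": "servo_tool", "body": {"motion": [[[0,0,0,4,0,0,-1],[0,0,0,8,0,0,-1],[0,0,0,11,0,0,-1],[0,0,0,14,0,0,-1],[0,0,0,17,0,0,-1],[0,0,0,19,0,0,-1],[0,0,0,21,0,0,-1],[0,0,0,21,0,0,-1]]]}}

```text
t: 5.45
position: [0.5612, 0.0179, 0.028]
orientation: [2.31, 2.129, 0.001]
contact_force: [0.5, -0.5, 0.8]
opening: 0.0005
finger_force: 0.0
```

```bash
python3 -c "
from h import *
go(.109,.028)"
```

```text
t 5.45 pos [0.5612 0.0179 0.028 ] F [ 0.51 -0.54  0.76] turn [ 0.0004 -0.0004 -0.0021] shift [19.9 -0.4  0. ] along 0.0891 open 0.0004708195305827651
```

Emit:
{"method": "servo_tool", "body": {"motion": [[[0,0,0,1,0,0,-1],[0,0,0,2,0,0,-1],[0,0,0,3,0,0,-1],[0,0,0,4,0,0,-1],[0,0,0,4,0,0,-1]]]}}

```text
t: 6.08
position: [0.5615, 0.0211, 0.028]
orientation: [2.311, 2.128, -0.0]
contact_force: [0.4, -3.0, 1.3]
opening: 0.0007
finger_force: 1.2
```

Emit:
{"method": "servo_tool", "body": {"motion": [[[0,0,0,1,0,0,-1],[0,0,0,2,0,0,-1],[0,0,0,3,0,0,-1],[0,0,0,3,0,0,-1]]]}}

```text
t: 6.58
position: [0.5619, 0.024, 0.0281]
orientation: [2.311, 2.128, 0.0]
contact_force: [0.6, -3.9, 2.5]
opening: 0.0004
finger_force: 2.0
```

Emit:
{"method": "servo_tool", "body": {"motion": [[[0,0,0,1,0,0,-1],[0,0,0,2,0,0,-1],[0,0,0,2,0,0,-1]]]}}

```text
t: 6.95
position: [0.5617, 0.0276, 0.0279]
orientation: [-2.309, -2.129, -0.001]
contact_force: [-0.1, -0.8, -0.5]
opening: 0.0007
finger_force: 0.3
```

```bash
python3 -c "
from h import *
go(.109,.028)
c=optics.calibration('wrist');im,d=optics.get_image('wrist');cv2.imwrite('pics/w3.png',cv2.resize(im[30:180,150:350],None,fx=4,fy=4,interpolation=cv2.INTER_CUBIC));np.savez('w3.npz',im=im,d=d,x=c['xyz'],r=c['rotation'],m=c['mtx'])"
```

```text
t 6.95 pos [0.5617 0.0276 0.0279] F [-0.12 -0.77 -0.46] turn [ 0.     -0.0011 -0.0015] shift [10.2 -0.1 -0.1] along 0.0988 open 0.0006637352146632424
```

View pics/w3.png

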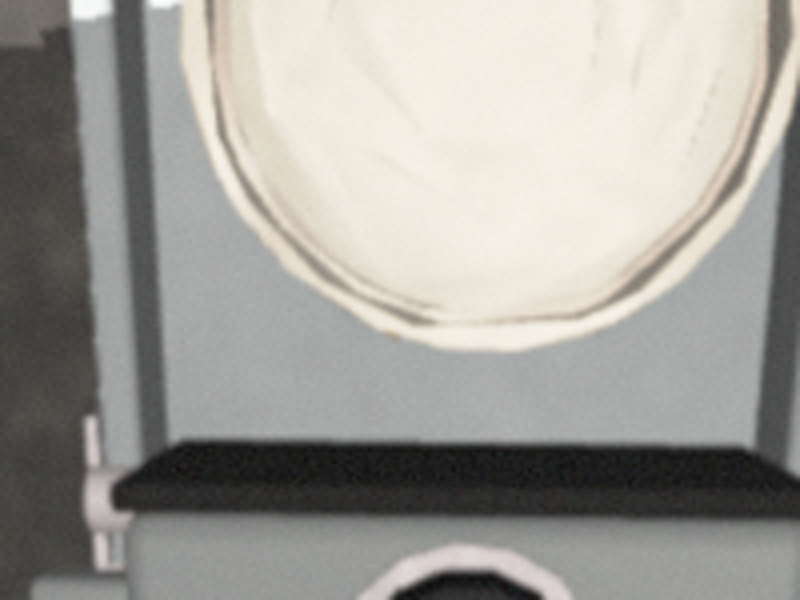

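```bash
python3 -c "
from h import *
z=np.load('w3.npz');c={'mtx':z['m'],'xyz':z['x'],'rotation':z['r']}
def ray(n,u,v,h):
    r=rot(c)@np.linalg.inv(c['mtx'])@[150+u/4,30+v/4,1];o=np.array(c['xyz']);p=o+r*(h-o[2])/r[2];print(n,p.round(4),'along',((p-C0)@ey).round(4))
ray('rubber far top',450,444,.048);ray('rubber near top',450,512,.048);ray('tin near top',480,350,.078);ray('catch far end',90,415,.025);ray('hump2',95,493,.03);ray('btn far edge',480,572,.058);ray('ear front',80,580,.048)
im=z['im'];g=im.max(2);print(cv2.imwrite('pics/w3b.png',cv2.resize(im[100:250,150:350],None,fx=4,fy=4)))
"
```

```text
rubber far top [0.5681 0.0899 0.048 ] along 0.1614
rubber near top [0.5674 0.0811 0.048 ] along 0.1526
tin near top [0.5715 0.1032 0.078 ] along 0.1749
catch far end [0.5158 0.0951 0.025 ] along 0.1624
hump2 [0.5161 0.0844 0.03  ] along 0.1518
btn far edge [0.5705 0.0754 0.058 ] along 0.1471
ear front [0.5178 0.0759 0.048 ] along 0.1435
True
```

View pics/w3b.png

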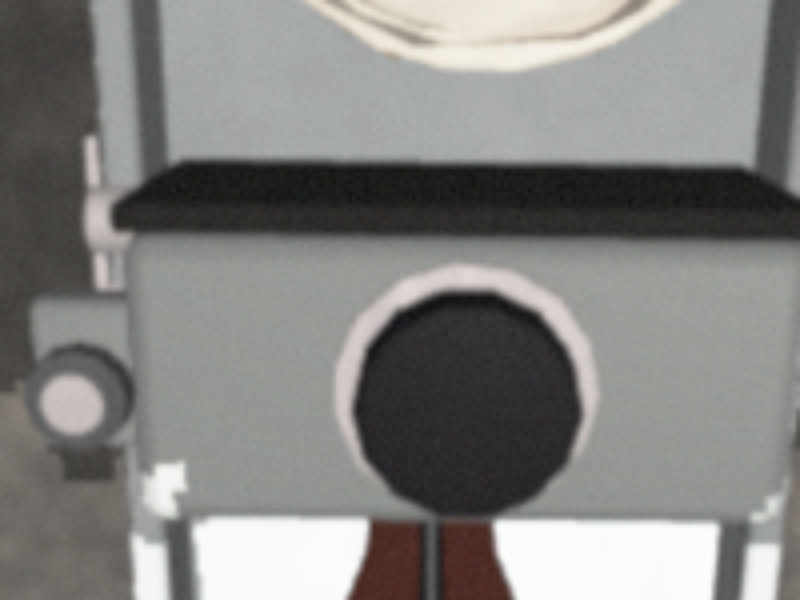

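The crop shows the button centre at (468,405), the pin head at (72,405) and the rubber's top edge at rows 205–235. The stop centre is therefore about 0.131 along and the gap about 0.142, so the pin is on top of the low hump. I'll continue in small steps.

Emit:
{"method": "servo_tool", "body": {"motion": [[[0,0,0,1,0,0,-1],[0,0,0,2,0,0,-1],[0,0,0,2,0,0,-1]]]}}

```text
t: 7.38
position: [0.5616, 0.029, 0.0278]
orientation: [-2.31, -2.129, -0.0]
contact_force: [-0.0, -1.2, -0.2]
opening: 0.0003
finger_force: 0.1
```

Emit:
{"method": "servo_tool", "body": {"motion": [[[0,0,0,1,0,0,-1],[0,0,0,2,0,0,-1],[0,0,0,2,0,0,-1]]]}}

```text
t: 7.75
position: [0.5622, 0.031, 0.028]
orientation: [-2.31, -2.129, -0.001]
contact_force: [0.3, -0.1, 0.9]
opening: 0.0006
finger_force: 0.0
```

```bash
cat > see.py <<'E'
from h import *
import sys
go(.109,.028)
c=optics.calibration('wrist');im,d=optics.get_image('wrist')
def ray(u,v,h):
    r=rot(c)@np.linalg.inv(c['mtx'])@[u,v,1];o=np.array(c['xyz']);return o+r*(h-o[2])/r[2]
m=(im.max(2)<75).astype(np.uint8);m[:, :220]=0;m[:,310:]=0
m=cv2.morphologyEx(m,cv2.MORPH_OPEN,np.ones((3,3),np.uint8))
for k in cv2.findContours(m,cv2.RETR_EXTERNAL,cv2.CHAIN_APPROX_NONE)[0]:
    (x,y),r=cv2.minEnclosingCircle(k)
    if 22<r<36 and y<240:
        p=ray(x,y,float(sys.argv[1]));print("button px",x,y,r,p.round(4),"along",((p-C0)@ey).round(4),"across",((p-C0)@[ey[1],-ey[0],0]).round(4))
np.save('last.npy',im)
E
python3 see.py .058
```

```text
t 7.75 pos [0.5622 0.031  0.028 ] F [ 0.31 -0.11  0.88] turn [ 0.0004 -0.0006 -0.002 ] shift [ 6.8 -0.3 -0. ] along 0.1022 open 0.0005796792644202485
button px 265.81304931640625 200.25225830078125 28.350221633911133 [0.5679 0.0647 0.058 ] along 0.1363 across 0.0033
```

Emit:
{"method": "servo_tool", "body": {"motion": [[[0,0,0,1,0,0,-1],[0,0,0,2,0,0,-1],[0,0,0,2,0,0,-1]]]}}

```text
t: 8.18
position: [0.5623, 0.0327, 0.028]
orientation: [2.31, 2.129, 0.0]
contact_force: [0.2, -0.2, -0.1]
opening: 0.0006
finger_force: 0.0
```

```bash
python3 see.py .058
```

```text
t 8.18 pos [0.5623 0.0327 0.028 ] F [ 0.19 -0.2  -0.15] turn [ 0.0002 -0.0001 -0.0022] shift [ 5.1 -0.3 -0. ] along 0.1039 open 0.0006181621175233741
button px 266.2571716308594 193.54904174804688 28.61571502685547 [0.5685 0.0699 0.058 ] along 0.1416 across 0.0034
```

Emit:
{"method": "servo_tool", "body": {"motion": [[[0,0,0,1,0,0,-1],[0,0,0,2,0,0,-1],[0,0,0,3,0,0,-1],[0,0,0,3,0,0,-1]]]}}

```text
t: 8.72
position: [0.5625, 0.0356, 0.0279]
orientation: [2.31, 2.129, 0.0]
contact_force: [-0.5, 0.9, -0.9]
opening: 0.0004
finger_force: 0.0
```

```bash
python3 see.py .058
```

```text
t 8.72 pos [0.5625 0.0356 0.0279] F [-0.48  0.9  -0.89] turn [ 0.     -0.     -0.0022] shift [ 2.1 -0.2 -0.1] along 0.1069 open 0.00043610464037986945
button px 266.4634094238281 199.22860717773438 28.51372718811035 [0.5685 0.0698 0.058 ] along 0.1415 across 0.0035
```

Emit:
{"method": "servo_tool", "body": {"motion": [[[0,0,0,1,0,0,-1],[0,0,0,2,0,0,-1],[0,0,0,3,0,0,-1],[0,0,0,3,0,0,-1]]]}}

```text
t: 9.28
position: [0.5628, 0.0382, 0.0279]
orientation: [2.311, 2.128, -0.0]
contact_force: [-0.7, -1.4, -0.3]
opening: 0.0007
finger_force: 0.7
```

Emit:
{"method": "servo_tool", "body": {"motion": [[[0,0,0,1,0,0,-1],[0,0,0,1,0,0,-1]]]}}

```text
t: 9.52
position: [0.5628, 0.0385, 0.0279]
orientation: [2.311, 2.127, -0.001]
contact_force: [-0.2, -5.2, 1.5]
opening: 0.0005
finger_force: 2.2
```

```bash
python3 see.py .058
```

```text
t 9.53 pos [0.5628 0.0385 0.0279] F [-0.22 -5.17  1.46] turn [-0.0001  0.0011 -0.0032] shift [-0.8 -0.3 -0.1] along 0.1098 open 0.00048560419618640327
button px 266.0811767578125 200.76136779785156 28.360748291015625 [0.5686 0.072  0.058 ] along 0.1436 across 0.0034
```

Force is up to 5 N at the foot of the steep hump, so the pin is in the gap. I'll back off, rise and go above the button.

Emit:
{"method": "servo_tool", "body": {"motion": [[[0,0,0,-4,0,0,-1],[0,0,0,-12,0,-3,-1],[0,0,0,-16,0,-20,-1],[0,0,0,-14,0,-45,-1],[0,0,0,0,0,-55,-1],[0,0,0,20,-1,-58,-1],[0,0,0,31,-1,-58,-1],[0,0,0,31,-1,-58,-1]]]}}

```text
t: 10.58
position: [0.5638, 0.0723, 0.0853]
orientation: [-2.307, -2.131, 0.001]
contact_force: [0.1, -0.5, -0.0]
opening: 0.0005
finger_force: 0.0
```

```bash
sed -i 's/^go.*/go(.1415,.062,.002)/' see.py; python3 see.py .058; python3 -c "
import numpy as np,cv2
im=np.load('last.npy');cv2.imwrite('pics/w4.png',im)"
```

```text
t 10.57 pos [0.5638 0.0723 0.0853] F [ 0.09 -0.54 -0.02] turn [-0.0012 -0.0003  0.0005] shift [-2.   3.4 23.3] along 0.1435 open 0.0004923891211259397
button px 241.5 178.5 23.119356155395508 [0.5536 0.1025 0.058 ] along 0.1728 across -0.014
```

View pics/w4.png

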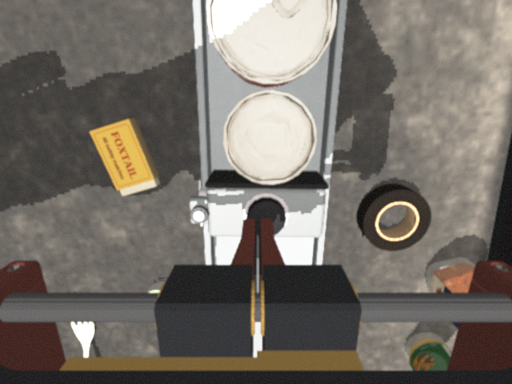

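The wrist view shows the fingertips at (258,218) just above the button at (266,212), and the tins undisturbed. I'll correct by −2 mm in x and +3.5 mm in y, then press.

Emit:
{"method": "servo_tool", "body": {"motion": [[[0,0,0,-2,3.5,8,-1],[0,0,0,-2,3.5,18,-1],[0,0,0,-2,3.5,24,-1],[0,0,0,-2,3.5,28,-1],[0,0,0,-2,3.5,31,-1],[0,0,0,-2,3.5,33,-1],[0,0,0,-2,3.5,34,-1],[0,0,0,-2,3.5,34,-1]]]}}

```text
t: 11.62
position: [0.5681, 0.0684, 0.052]
orientation: [2.31, 2.128, 0.002]
contact_force: [-1.1, 0.5, 0.2]
opening: 0.0006
finger_force: 0.0
```

Emit:
{"method": "servo_tool", "body": {"motion": [[[0,0,0,0,0,1,-1],[0,0,0,0,0,1,-1]]]}}

```text
t: 11.88
position: [0.5683, 0.0685, 0.0514]
orientation: [2.31, 2.128, 0.002]
contact_force: [-0.5, -0.8, 4.0]
opening: 0.0005
finger_force: 2.2
```

Emit:
{"method": "servo_tool", "body": {"motion": [[[0,0,0,0,0,1,-1],[0,0,0,0,0,1,-1]]]}}

```text
t: 12.12
position: [0.5684, 0.0685, 0.0513]
orientation: [2.31, 2.128, 0.002]
contact_force: [-3.6, -0.0, 12.8]
opening: 0.0005
finger_force: 6.4
```

Emit:
{"method": "servo_tool", "body": {"motion": [[[0,0,0,0,0,1,-1],[0,0,0,0,0,1,-1]]]}}

```text
t: 12.38
position: [0.5684, 0.0686, 0.0511]
orientation: [2.31, 2.128, 0.002]
contact_force: [-6.8, -1.6, 21.8]
opening: 0.0005
finger_force: 10.6
```

The button is hard against its stop at z = 51 mm with 22 N. I'll lift off and retreat.

Emit:
{"method": "servo_tool", "body": {"motion": [[[0,0,0,0,0,-4,-1],[0,0,0,0,0,-20,-1],[0,0,0,0,0,-50,-1],[0,0,0,-30,0,-80,-1],[0,0,0,-70,0,-100,-1],[0,0,0,-90,0,-105,-1],[0,0,0,-90,0,-105,-1],[0,0,0,-90,0,-105,-1]]]}}

```text
t: 13.38
position: [0.5603, -0.0202, 0.1539]
orientation: [-2.309, -2.129, -0.001]
contact_force: [-0.5, 0.8, 0.3]
opening: 0.0004
finger_force: 0.0
```

```bash
python3 see.py .051; python3 -c "
import numpy as np,cv2
im=np.load('last.npy');cv2.imwrite('pics/w5.png',cv2.resize(im[0:180,150:350],None,fx=3,fy=3,interpolation=cv2.INTER_CUBIC))"
```

```text
t 13.38 pos [ 0.5603 -0.0202  0.1539] F [-0.47  0.8   0.25] turn [-0.0001 -0.0008 -0.0013] shift [90.4 -0.5 92. ] along 0.051 open 0.0004214098662731938
```

View pics/w5.png

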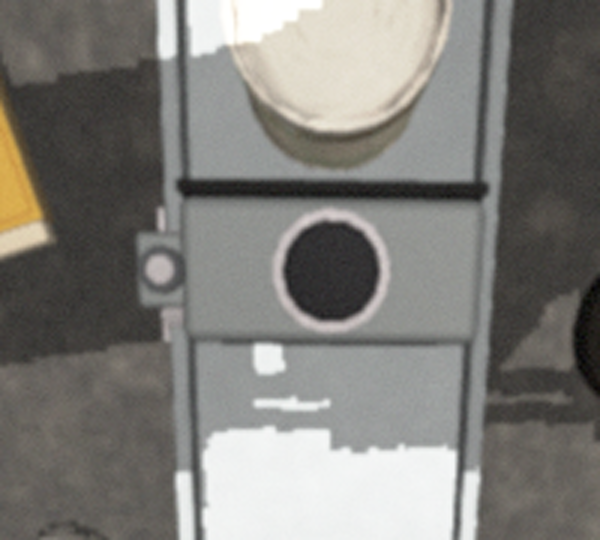

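The stop sits in the catch with the pin head at (160,268), between the catch ends at rows 208 and 340. The button at (330,270) is sunk concentrically in its ring, and the tin is undisturbed.

```bash
python3 -c "
from cell import job
print(job.close_job())"
```

```text
the job is handed in; nothing more can be done
None
```

The stop is resting with its pin in the catch's gap, the lock button is fully pressed, the tins and the other things look undisturbed, and the job is handed in; no verdict was returned.

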